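Tray up the oiled walnut pulls and set the drying timer

ROBOT

A 7-joint arm with a two-finger parallel gripper is mounted at the origin on the work surface. World frame = base frame: x ahead of the robot, y to its left, z up, the work surface at z = 0. Lengths are in m, angles in rad, forces in N, time in s.
With the tool pointing down it reaches from about 0.4 to 0.875 m from the base axis. Payload 19.3 kg.
Tool frame: the origin (TCP) lies between the finger pads; the fingertips stand 17 mm ahead of it and the grasp point (between the pads) lies 2 mm behind it (bot.finger_overhang is the distance from the TCP to the fingertips, in m); z points along the fingers, y is the line along which they close (so a half turn about z gives the same grasp; the last joint's range is limited). The gripper opens to 85 mm and grips with 20 to 120 N. Pads are 22 mm wide; open, the fingers measure 114 mm over their backs; the gripper's body (76 mm by 85 mm) begins 54 mm behind the grasp point. The pads swing forward as they close: fully open they stand 13 mm farther back than shut.
Start: joints at [1.072, 0.521, -0.036, 1.599, 0.021, 1.021, -0.113], TCP at [0.26, -0.568, 0.248] pointing down, gripper open.
Joint ranges: [-2.91, 2.91], [-0.3, 2.13], [-1.5, 1.42], [0.17, 2.43], [-1.26, 4.41], [0.16, 1.93], [-2.52, 2.52]. Speed limits (rad/s): [1.89, 1.89, 2.39, 2.39, 3.01, 3.01, 3.01].

INTERFACE

Orientations are given as [roll, pitch, yaw] about the fixed x, y, z axes, in that order (R = Rz(yaw) Ry(pitch) Rx(roll)).
In Python, from workcell import observe, grab_frame, bot gives the robot as it stands.
- The arm moves only by the shell command python3 -m crank 'ROWS' [FORCE]. ROWS is a JSON object of lists of equal length, an entry for each row: "linear": the shift along the world's x, y, z each as a share of 0.25 m, from -1 to 1, a list of three; "delta_rot": the turn, a rotation vector about the world's x, y, z each as a share of 30 degrees, from -1 to 1, a list of three; "fingers": the opening, from -1 (shut) to 1 (fully open). In form: {"linear": [[dx, dy, dz], ...], "delta_rot": [[rx, ry, rz], ...], "fingers": [fingers, ...]}. A call has 1 to 5 rows; each row is the pose to reach, as a shift and turn from the pose commanded when the call began; what a row does not reach only later rows make up. A row lasts 1/10 s, in which the tool goes at most 50 mm and 8.59 degrees, less where a joint would pass 70% of its speed; a pose out of reach is approached as far as the arm can. A call with a number of a shift or a turn outside -1 to 1 is refused whole. A call with a gripper value outside its range is refused whole. The fingers move at their own pace and stop on an object; FORCE is the grip in N (left out, the last holds). Time passes only in rows, so rows that repeat a pose let the fingers close. It gives the time, the measured TCP pose, the force, the opening and the grip force at its end, in the units of the state.
- observe(): the state, without advancing time (a new reading comes with each control period).
- grab_frame(name): name is "side" or "top"; returns a dict with "image" (420x560x3 uint8, red, green, blue), "mtx" (3x3 intrinsics, pixels), "xyz" and "orientation" of the camera in the world. Camera axes: x right, y down, z forward; pixel columns grow to the right and rows downward; lengths in m; the calibration is good to about 2 mm. A picture is of the moment at which its call begins. There is no depth.
- bot.job_done(): hands the job in; it is judged then, once.
The state is a dict: "clock": time; "qpos": joint angles; "qd": joint speeds; "joint_efforts": joint torques, N m; "position": TCP position; "tool_rot": TCP orientation; "force": force on the tool from outside, world axes, zero at the start; "moment": the same for the moment, N m; "grip_width": finger opening in m; "finger_force": force on a finger pad.
Only numpy, scipy, OpenCV 4.12 (cv2) and the standard library are available. Lean on these libraries where they do the work, as an engineer would, in place of code of your own. Each camera call takes 0.05 s, during which the arm holds its last target. There are 200 camera calls.

TASK

Hook a fingertip behind the high far wall of the wooden drying tray and drag it towards you, flat on the bench, until the whole tray sits squarely on the green mat. Then take the cork sanding block out of it and lay it, right way up, in the middle of the dark grey pad, and lay every walnut drawer pull from the bench flat on the tray's floor, side by side and not stacked. When all that is done, turn the timer's dial exactly three clicks clockwise, and leave the cartons, the pine offcut and the tape roll where they are.

Things in the scene. Friction and masses are not known exactly. Their poses are not given: they have to be found in the camera images.
- mat: flat dark green drying mat with a pale border, 250 (x) by 400 (y) mm, 1 mm thick and flush: nothing catches on it. Fixed. Origin at its centre on the bench; its x axis points away from the robot.
- tray: loose open drying tray of pale wood, about 0.7 kg, 170 (x) by 320 (y) mm outside, plywood floor 6 mm thick, walls 8 mm thick. Its far wall (+x side) is 50 mm high, its side walls 32 mm, its near wall 25 mm. Origin at the centre of its underside, x axis towards the far wall. It starts about 110 mm beyond the mat's centre, far wall away from the robot, with free bench behind the middle of that wall, and slides on the bench at about 4 to 10 N.
- tray_far_lip (a point): middle of the top edge of the tray's far wall, 50 mm above the bench, 81 mm from the tray's centre along its +x; the wall is 8 mm thick there and its outer face 4 mm farther out.
- sander: loose cork sanding block with a red-brown underside, 95 (x) by 56 (y) by 30 mm high, 0.09 kg. It starts in the tray. Origin at the centre of its underside.
- pad: flat dark grey square tool pad, 130 by 130 mm, 1 mm thick and flush, on the right of the bench. Fixed. Origin at its centre.
- pull0: walnut drawer pull: a dark brown wooden bar 110 (x) by 30 (y) by 16 (z) mm, 0.045 kg, origin at its centre (8 mm above what it lies flat on). Starts flat on the bench on the left. Three to five of the five are there; the others are absent (None).
- pull1: walnut drawer pull: a dark brown wooden bar 110 (x) by 30 (y) by 16 (z) mm, 0.045 kg, origin at its centre (8 mm above what it lies flat on). Starts flat on the bench on the left. Three to five of the five are there; the others are absent (None).
- pull2: walnut drawer pull: a dark brown wooden bar 110 (x) by 30 (y) by 16 (z) mm, 0.045 kg, origin at its centre (8 mm above what it lies flat on). Starts flat on the bench on the left. Three to five of the five are there; the others are absent (None).
- pull3: walnut drawer pull: a dark brown wooden bar 110 (x) by 30 (y) by 16 (z) mm, 0.045 kg, origin at its centre (8 mm above what it lies flat on). Starts flat on the bench on the left. Three to five of the five are there; the others are absent (None).
- pull4: walnut drawer pull: a dark brown wooden bar 110 (x) by 30 (y) by 16 (z) mm, 0.045 kg, origin at its centre (8 mm above what it lies flat on). Starts flat on the bench on the left. Three to five of the five are there; the others are absent (None).
- timer (a joint): angle of the drying timer's click dial in rad, growing clockwise seen from above, 0 to 2.51. It rests only at clicks 0.419 rad (24 degrees) apart, seven in all (0, 0.419, ... 2.513), with about 0.07 N m to pass from one to the next, and snaps to the nearest when let go. It starts at any of the first three.
- timer_grip (a point): on the dial's axis, 70 mm above the bench, where to grip: a grey bar 46 mm long along this point's x, 16 mm wide along its y, standing from 50 to 82 mm above the bench on a round skirt of 26 mm radius. The frame turns with the dial. The dial's axis is vertical; the blue timer box under it is fixed, 100 by 100 mm and 40 mm high.
- timer_mark (a point): the dial's red pointer mark, 30 mm from the axis on the point's -x side of the bar, 50 mm above the bench; black ticks on the white disc around it show the clicks.
- blue_carton: bystander: blue and white carton of screws, 110 by 75 by 55 mm, on the bench beyond the tray to the left. Origin under its centre.
- red_carton: bystander: red and white carton of screws, 110 by 75 by 55 mm, far right. Origin under its centre.
- offcut: bystander: pale pine offcut, 100 by 50 by 30 mm, far left. Not one of the pulls. Origin under its centre.
- tape_roll: bystander: yellow roll of tape lying flat, 104 mm across, 25 mm high, beyond the tray to the right. Origin under its centre.
Mind the look-alikes: they are no part of the job. What is shaped like the part that bears timer but turquoise is not meant. Leave any purple look-alike of the sander alone.

How it is judged:
On the way, in this order (a step that is already met when the one before it is completed fails the run):
1. the tray has been dragged onto the mat (x of tray in the frame of mat between -0.045 and 0.045 m and y of tray in the frame of mat between -0.055 and 0.055 m and angle between the x axis of tray and the x axis of mat, either way round below 0.3 rad and height (world z) of tray below 0.008 m), for 0.2 s.
2. the sanding block lies on the pad and every pull lies flat in the tray (all of step 1 and x of pull0 in the frame of tray between -0.077 and 0.077 m and y of pull0 in the frame of tray between -0.152 and 0.152 m and z of each of pull0, pull1, pull2, pull3, pull4 in the frame of tray below 0.0185 m and linear speed of each of pull0, pull1, pull2, pull3, pull4 below 0.05 m/s and x of pull1 in the frame of tray between -0.077 and 0.077 m and y of pull1 in the frame of tray between -0.152 and 0.152 m and x of pull2 in the frame of tray between -0.077 and 0.077 m and y of pull2 in the frame of tray between -0.152 and 0.152 m and x of pull3 in the frame of tray between -0.077 and 0.077 m and y of pull3 in the frame of tray between -0.152 and 0.152 m and x of pull4 in the frame of tray between -0.077 and 0.077 m and y of pull4 in the frame of tray between -0.152 and 0.152 m and horizontal distance between sander and pad below 0.05 m and height (world z) of sander below 0.008 m and angle between sander's own z axis and vertical below 0.15 rad), for 0.2 s.
3. the dial has been turned three clicks clockwise (distance of timer_mark from where it was at the start of the episode between 0.0312 and 0.039 m and velocity of joint timer between -0.05 and 0.05 rad/s), for 0.2 s.
At the end, for the whole second after the job is handed in: Tray flat on the mat (centre within 45 mm in x, 55 mm in y, turned under 0.3 rad); every pull present flat on its floor (centre under 18.5 mm above the tray's underside), at rest; sanding block upright, within 50 mm of the pad's centre; dial resting three clicks clockwise of its start (all of step 2 and all of step 3 and linear speed of tray below 0.03 m/s); the robot touches nothing.
It fails at once if the tray is lifted off the bench or tipped, rather than dragged (height (world z) of tray above 0.02 m or angle between tray's own z axis and vertical above 0.2 rad).
It fails at once if a bystander (carton, offcut or tape roll) is moved by more than 20 mm (distance of any of blue_carton, red_carton, offcut, tape_roll from where it was at the start of the episode above 0.02 m).
Of pull0, pull1, pull2, pull3, pull4 only 3 to 5 are there at a start; the rules pass over those that are not, and their reading is None.
At some moment in a run one of pull0, pull1, pull2, pull3, pull4, sander may be knocked a few centimetres aside while the robot is not near it.
Once in a run the grip may slacken for a moment while it holds something.
It also fails if it takes over 210 s, if anything falls off the work surface, if the arm or the gripper's body presses on something with over 40 N, if the wrist force passes 120 N, or if a joint passes its speed limit or range.

## Working session

There is one attempt and no reset: what is moved stays moved. The work goes in short steps, Python scripts to look and compute and a shell command to move; the robot and the scene stay as the last step left them, time stands still between calls to the robot, and variables do not carry over. Pictures are saved under pics/ and viewed, at most 14 in all, crops included, and the job is handed in when it is done.

```bash
mkdir -p pics; ls; cat > h.py <<'E'
import numpy as np, cv2
from scipy.spatial.transform import Rotation as R
from workcell import observe, grab_frame, bot
def snap(cam,name=None):
    f=grab_frame(cam)
    if name: cv2.imwrite('pics/'+name,f['image'][:,:,::-1])
    return f
def rot(f):
    o=np.array(f['orientation'],float)
    return o if o.shape==(3,3) else R.from_euler('xyz',o).as_matrix()
def ray(f,uv,z):
    d=rot(f)@np.linalg.inv(np.array(f['mtx']))@np.array([uv[0],uv[1],1.])
    c=np.array(f['xyz']); return c+d*(z-c[2])/d[2]
def proj(f,p):
    q=np.array(f['mtx'])@(rot(f).T@(np.array(p)-np.array(f['xyz']))); return q[:2]/q[2]
def blobs(f,lo,hi,z,amin=60):
    hsv=cv2.cvtColor(f['image'],cv2.COLOR_RGB2HSV); m=cv2.inRange(hsv,np.array(lo),np.array(hi))
    m=cv2.morphologyEx(m,cv2.MORPH_OPEN,np.ones((3,3),np.uint8)); out=[]
    for c in cv2.findContours(m,cv2.RETR_EXTERNAL,cv2.CHAIN_APPROX_NONE)[0]:
        if cv2.contourArea(c)<amin: continue
        P=np.array([ray(f,p[0],z)[:2] for p in c],np.float32)
        (x,y),(w,h),a=cv2.minAreaRect(P)
        if w<h: w,h,a=h,w,a-90
        out.append(dict(px=c[:,0].mean(0).round().astype(int).tolist(),xy=[round(x,3),round(y,3)],size=[round(w,3),round(h,3)],yaw=round((a+90)%180-90,1)))
    return out
E
python3 - <<'E'
from h import *
s=observe();print(s['position'],s['tool_rot'],s['grip_width'],s['force'])
a=snap('top');b=snap('side')
for f in(a,b):print(f['xyz'],f['orientation'],f['mtx'])
cv2.imwrite('pics/a_top.png',cv2.resize(a['image'][:,:,::-1],(784,588),interpolation=cv2.INTER_CUBIC))
cv2.imwrite('pics/a_side.png',b['image'][:,:,::-1])
E
```

```text
pics
[ 0.25970738 -0.56815384  0.24771917] [-3.14047541e+00  5.69474487e-05  4.28761419e-01] 0.08557548453535478 [ 0.14612438 -0.07165089 -0.18825859]
[ 0.56252176 -0.02939771  1.28692593] [-3.08548143 -0.00919826 -1.54481786] [[405.3686936    0.         281.88635652]
 [  0.         405.3686936  211.7317589 ]
 [  0.           0.           1.        ]]
[0.06621194 1.19860188 1.14450515] [-2.23935978  0.02276624 -2.72259967] [[516.57917158   0.         275.67861242]
 [  0.         516.57917158 211.6432273 ]
 [  0.           0.           1.        ]]
```

View pics/a_top.png

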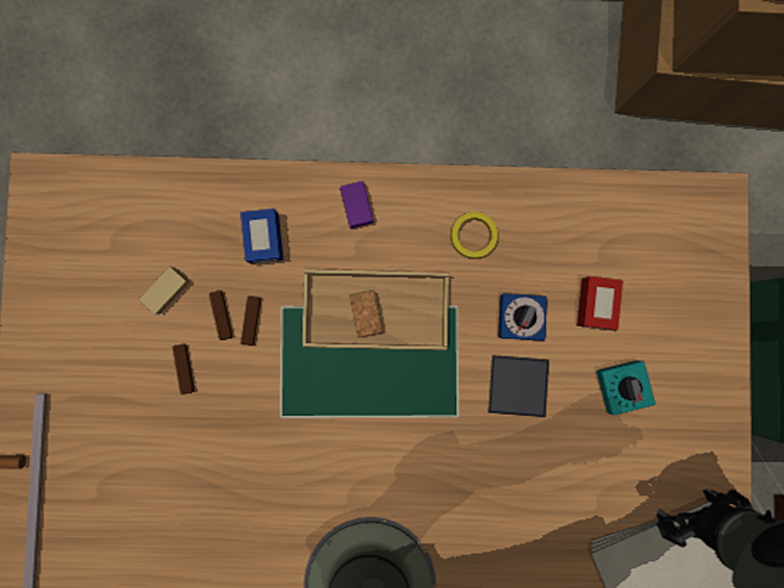

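View pics/a_side.png

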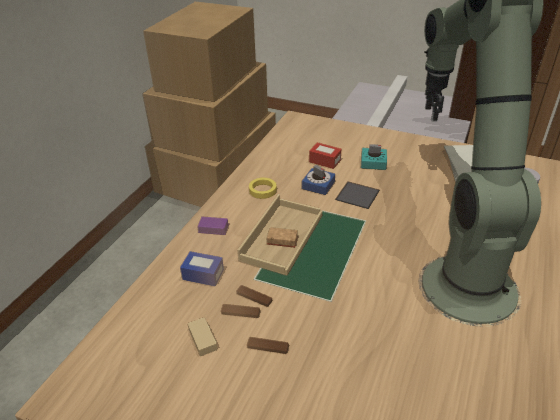

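The top view (1.4x) shows three pulls at (220,315), (251,320) and (183,369), the tray at (377,310) and the pad at (519,386).
- **Sander:** cork block at (367,313) in the tray, against a purple one at (357,204). The cork one fits.
- **Timer:** blue box at (523,316), against a turquoise one at (626,387). The blue one fits.

Next I'll measure and make a confirming crop.

```bash
cat > m.py <<'E'
from h import *
def report(f):
    print('pulls',*blobs(f,(0,80,20),(14,255,95),.016,80),sep='\n ')
    print('mat',*blobs(f,(65,80,20),(88,255,120),0,2000),sep='\n ')
    print('blue',*blobs(f,(105,120,40),(118,255,200),.04,200),sep='\n ')
    print('cork',*blobs(f,(6,100,110),(14,255,255),.036,150),sep='\n ')
    print('pad',*blobs(f,(100,0,40),(135,90,100),0.001,900),sep='\n ')
E
python3 - <<'E'
from h import *; from m import report
f=snap('top');report(f)
im=f['image'];hsv=cv2.cvtColor(im,cv2.COLOR_RGB2HSV)
for p in [(262,224),(157,225),(270,250),(370,276),(255,146),(240,225),(270,194),(200,300)]:print(p,hsv[p[1],p[0]])
# tray corner pixel guesses (rim): far-left, far-right, near-right, near-left
for p,z in [((304,271),.05),((450,275),.05),((449,349),.025),((303,345),.025),((377,272.5),.05)]:print(p,ray(f,np.array(p)/1.4,z).round(3))
t=im[170:310,190:400][:,:,::-1];t2=im[195:255,345:405][:,:,::-1]
cv2.imwrite('pics/b.png',np.hstack([cv2.resize(im[180:265,205:335][:,:,::-1],(420,275),interpolation=2),cv2.resize(t2,(275,275),interpolation=2)]))
E
```

```text
pulls
 {'px': [131, 263], 'xy': [0.462, 0.425], 'size': [0.11, 0.034], 'yaw': 12.2}
 {'px': [179, 229], 'xy': [0.573, 0.28], 'size': [0.11, 0.034], 'yaw': -6.1}
 {'px': [157, 225], 'xy': [0.584, 0.348], 'size': [0.111, 0.031], 'yaw': 15.4}
 {'px': [416, 215], 'xy': [0.637, -0.461], 'size': [0.093, 0.017], 'yaw': -5.6}
mat
 {'px': [264, 262], 'xy': [0.487, 0.015], 'size': [0.389, 0.238], 'yaw': -88.0}
 {'px': [548, 256], 'xy': [0.516, -0.887], 'size': [0.368, 0.074], 'yaw': -0.7}
blue
 {'px': [186, 168], 'xy': [0.761, 0.262], 'size': [0.11, 0.075], 'yaw': 7.8}
cork
 {'px': [260, 222], 'xy': [0.595, 0.025], 'size': [0.091, 0.052], 'yaw': 12.9}
pad
(262, 224) [ 14 143 152]
(157, 225) [ 10 159  64]
(270, 250) [ 79 162  66]
(370, 276) [150   9  60]
(255, 146) [142 149 106]
(240, 225) [ 16 120 155]
(270, 194) [ 19 102 162]
(200, 300) [ 14 127 142]
(304, 271) [0.683 0.16  0.05 ]
(450, 275) [ 0.682 -0.159  0.05 ]
(449, 349) [ 0.52  -0.163  0.025]
(303, 345) [0.521 0.161 0.025]
(377, 272.5) [0.684 0.001 0.05 ]
```

View pics/b.png

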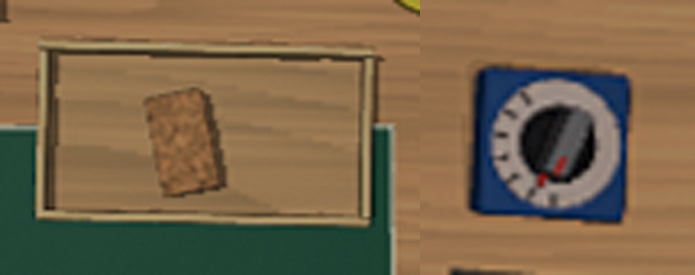

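The crop confirms the cork block in the tray and the blue timer: its red mark is at lower left, so the bar's yaw is about -21°. First move: go behind the far wall. I'll leave the fingers open so the pull has two contact points.

```bash

python3 -m crank '{"linear":[[0.613,0.757,0],[0.613,0.757,0],[0.613,0.757,0],[0.613,0.757,0],[0.613,0.757,0]],"delta_rot":[[0,0,-0.82],[0,0,-0.82],[0,0,-0.82],[0,0,-0.82],[0,0,-0.82]],"fingers":[1,1,1,1,1]}' 40
python3 -m crank '{"linear":[[0.613,0.757,0],[0.613,0.757,0],[0.613,0.757,0],[0.613,0.757,0],[0.613,0.757,0]],"delta_rot":[[0,0,0],[0,0,0],[0,0,0],[0,0,0],[0,0,0]],"fingers":[1,1,1,1,1]}'
python3 -m crank '{"linear":[[0.613,0.757,0],[0.613,0.757,0],[0.613,0.757,0],[0.613,0.757,0],[0.613,0.757,0]],"delta_rot":[[0,0,0],[0,0,0],[0,0,0],[0,0,0],[0,0,0]],"fingers":[1,1,1,1,1]}'
python3 - <<'E'
from h import *
s=observe();print(s['position'],s['tool_rot'])
f=snap('top');f2=snap('side');cv2.imwrite('pics/c.png',np.hstack([f['image'][110:310,150:430,::-1],f2['image'][110:310,150:430,::-1]]))
E
```

```text
clock: 0.65
position: [0.4143, -0.377, 0.2483]
tool_rot: [-3.141, 0.0, -0.0]
force: [1.0, -1.7, 0.4]
grip_width: 0.0854
finger_force: 0.0
clock: 1.15
position: [0.5676, -0.1874, 0.2482]
tool_rot: [-3.141, -0.0, 0.0]
force: [-0.0, -0.7, -0.0]
grip_width: 0.0854
finger_force: 0.0
clock: 1.65
position: [0.7206, 0.0019, 0.2479]
tool_rot: [-3.141, 0.0, 0.0]
force: [0.4, 0.1, -0.0]
grip_width: 0.0853
finger_force: 0.0
[0.72060661 0.00187907 0.2479242 ] [-3.14117947e+00  3.76170939e-04  3.29642778e-04]
```

View pics/c.png

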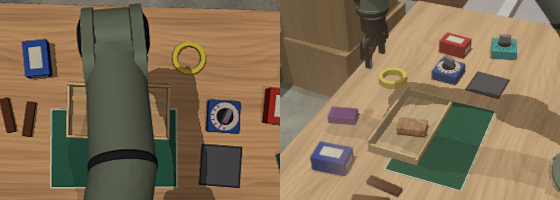

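Both views show the gripper clear beyond the far wall, with the purple block and the tape roll well away. Descend and drag gently.

```bash

python3 -m crank '{"linear":[[0.02,0,-0.2],[0.02,0,-0.4],[0.02,0,-0.6],[0.02,0,-0.75],[0.02,0,-0.87]],"delta_rot":[[0,0,0],[0,0,0],[0,0,0],[0,0,0],[0,0,0]],"fingers":[1,1,1,1,1]}'
python3 -m crank '{"linear":[[-0.03,0,0],[-0.06,0,0],[-0.1,0,0],[-0.14,0,0],[-0.18,0,0]],"delta_rot":[[0,0,0],[0,0,0],[0,0,0],[0,0,0],[0,0,0]],"fingers":[1,1,1,1,1]}'
python3 -m crank '{"linear":[[-0.05,0,0],[-0.1,0,0],[-0.15,0,0],[-0.2,0,0],[-0.25,0,0]],"delta_rot":[[0,0,0],[0,0,0],[0,0,0],[0,0,0],[0,0,0]],"fingers":[1,1,1,1,1]}'
python3 -m crank '{"linear":[[-0.04,0,0],[-0.08,0,0],[-0.11,0,0],[-0.13,0,0],[-0.13,0,0]],"delta_rot":[[0,0,0],[0,0,0],[0,0,0],[0,0,0],[0,0,0]],"fingers":[1,1,1,1,1]}'
```

```text
clock: 2.25
position: [0.7233, -0.001, 0.0277]
tool_rot: [3.141, 0.003, -0.001]
force: [1.3, 0.6, -0.6]
grip_width: 0.0855
finger_force: 0.0
clock: 2.75
position: [0.6803, -0.0008, 0.0334]
tool_rot: [-3.141, -0.004, -0.001]
force: [2.8, -0.4, -1.4]
grip_width: 0.0852
finger_force: 1.4
clock: 3.25
position: [0.6179, -0.0008, 0.0334]
tool_rot: [-3.141, -0.005, -0.001]
force: [4.0, 0.5, -2.1]
grip_width: 0.0851
finger_force: 1.7
clock: 3.75
position: [0.5856, -0.0007, 0.033]
tool_rot: [-3.141, -0.004, -0.001]
force: [3.4, -0.1, 3.0]
grip_width: 0.0856
finger_force: 1.7
```

```bash

python3 -m crank '{"linear":[[0.08,0,0],[0.1,0,0.1],[0.1,0,0.3],[0.1,0,0.5],[0.1,0,0.7]],"delta_rot":[[0,0,0],[0,0,0],[0,0,0],[0,0,0],[0,0,0]],"fingers":[1,1,1,1,1]}'
python3 -m crank '{"linear":[[-0.3,-1,0],[-0.3,-1,0],[-0.3,-1,0],[-0.3,-1,0],[-0.3,-1,0]],"delta_rot":[[0,0,0],[0,0,0],[0,0,0],[0,0,0],[0,0,0]],"fingers":[1,1,1,1,1]}'
python3 - <<'E'
from h import *; from m import report
f=snap('top');report(f);f2=snap('side')
cv2.imwrite('pics/d.png',np.hstack([f['image'][140:340,100:440,::-1],f2['image'][150:350,180:460,::-1]]))
E
```

```text
clock: 4.25
position: [0.6089, -0.0008, 0.2088]
tool_rot: [-3.142, -0.0, -0.001]
force: [1.2, 0.2, -0.1]
grip_width: 0.0851
finger_force: 0.0
clock: 4.75
position: [0.5366, -0.2419, 0.207]
tool_rot: [3.141, -0.001, -0.001]
force: [1.6, 0.3, -0.3]
grip_width: 0.0855
finger_force: 0.0
pulls
 {'px': [556, 365], 'xy': [0.182, -0.899], 'size': [0.061, 0.019], 'yaw': -0.7}
 {'px': [131, 263], 'xy': [0.462, 0.425], 'size': [0.11, 0.034], 'yaw': 12.7}
 {'px': [179, 229], 'xy': [0.573, 0.28], 'size': [0.109, 0.033], 'yaw': -6.1}
 {'px': [157, 225], 'xy': [0.583, 0.348], 'size': [0.11, 0.031], 'yaw': 15.3}
 {'px': [416, 216], 'xy': [0.631, -0.461], 'size': [0.08, 0.016], 'yaw': -4.3}
mat
 {'px': [263, 258], 'xy': [0.488, 0.015], 'size': [0.389, 0.239], 'yaw': -88.5}
 {'px': [548, 256], 'xy': [0.516, -0.887], 'size': [0.368, 0.074], 'yaw': -0.7}
blue
 {'px': [186, 168], 'xy': [0.761, 0.262], 'size': [0.11, 0.075], 'yaw': 7.9}
cork
 {'px': [260, 260], 'xy': [0.481, 0.025], 'size': [0.092, 0.052], 'yaw': 13.1}
pad
```

View pics/d.png

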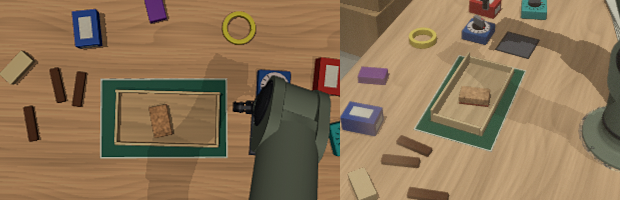

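The tray sits squarely on the mat, centred at about (0.488, 0.0), and the block is at (0.481, 0.025) with yaw 13°. Going to grasp it.

```bash

python3 -m crank '{"linear":[[-0.2,0.95,0],[-0.2,0.95,0],[-0.2,0.95,0],[-0.2,0.95,0],[-0.2,0.95,0]],"delta_rot":[[0,0,0.44],[0,0,0.44],[0,0,0.44],[0,0,0.44],[0,0,0.44]],"fingers":[1,1,1,1,1]}'
python3 -m crank '{"linear":[[0,0.12,-0.1],[0,0.12,-0.1],[0,0.12,-0.1],[0,0.12,-0.1]],"delta_rot":[[0,0,0],[0,0,0],[0,0,0],[0,0,0]],"fingers":[1,1,1,1]}'
```

```text
clock: 5.35
position: [0.4866, -0.0003, 0.2067]
tool_rot: [3.141, -0.001, 0.23]
force: [1.5, -0.0, 0.0]
grip_width: 0.0855
finger_force: 0.0
clock: 5.75
position: [0.4879, 0.0264, 0.1815]
tool_rot: [3.141, -0.001, 0.229]
force: [0.2, -0.3, 0.4]
grip_width: 0.0853
finger_force: 0.0
```

```bash

python3 -m crank '{"linear":[[-0.028,0,-0.2],[-0.028,0,-0.4],[-0.028,0,-0.52],[-0.028,0,-0.605],[-0.028,0,-0.605]],"delta_rot":[[0,0,0],[0,0,0],[0,0,0],[0,0,0],[0,0,0]],"fingers":[1,1,1,1,1]}'
python3 -m crank '{"linear":[[0,0,0],[0,0,0],[0,0,0],[0,0,0],[0,0,0]],"delta_rot":[[0,0,0],[0,0,0],[0,0,0],[0,0,0],[0,0,0]],"fingers":[-1,-1,-1,-1,-1]}' 40
python3 -m crank '{"linear":[[0,0,0.1],[0,0,0.25],[0,0,0.4],[0,0,0.5],[0,0,0.5]],"delta_rot":[[0,0,0],[0,0,0],[0,0,0],[0,0,0],[0,0,0]],"fingers":[-1,-1,-1,-1,-1]}'
python3 - <<'E'
from h import *
f=grab_frame('top')
for p in [(491,356),(548,359),(546,417),(488,413)]:print(ray(f,np.array(p)/1.4,0).round(3))
E
```

```text
clock: 6.25
position: [0.4798, 0.0262, 0.0279]
tool_rot: [3.141, 0.003, 0.228]
force: [-0.0, -0.1, 0.3]
grip_width: 0.0851
finger_force: 0.0
clock: 6.75
position: [0.4816, 0.027, 0.0312]
tool_rot: [3.141, -0.002, 0.229]
force: [-1.1, -1.7, 8.2]
grip_width: 0.0554
finger_force: 41.3
clock: 7.25
position: [0.4825, 0.0273, 0.1589]
tool_rot: [3.141, -0.007, 0.229]
force: [-0.3, -0.4, -1.5]
grip_width: 0.055
finger_force: 44.2
[ 0.506 -0.261  0.   ]
[ 0.503 -0.39   0.   ]
[ 0.372 -0.387  0.   ]
[ 0.378 -0.256  0.   ]
```

```bash

python3 -m crank '{"linear":[[-0.085,-0.702,0],[-0.085,-0.702,0],[-0.085,-0.702,0],[-0.085,-0.702,0],[-0.085,-0.702,0]],"delta_rot":[[0,0,-0.44],[0,0,-0.44],[0,0,-0.44],[0,0,-0.44],[0,0,-0.44]],"fingers":[-1,-1,-1,-1,-1]}'
python3 -m crank '{"linear":[[-0.085,-0.702,0],[-0.085,-0.702,0],[-0.085,-0.702,0],[-0.085,-0.702,0],[-0.085,-0.702,0]],"delta_rot":[[0,0,0],[0,0,0],[0,0,0],[0,0,0],[0,0,0]],"fingers":[-1,-1,-1,-1,-1]}'
python3 - <<'E'
from h import *
print(observe()['position'],observe()['finger_force']);f=snap('top');f2=snap('side')
cv2.imwrite('pics/e.png',cv2.resize(np.hstack([f['image'][190:330,300:440,::-1],f2['image'][100:240,280:420,::-1]]),None,fx=2,fy=2))
E
```

```text
clock: 7.8
position: [0.4582, -0.1521, 0.1542]
tool_rot: [3.14, 0.001, -0.006]
force: [-0.3, -0.3, -0.4]
grip_width: 0.0554
finger_force: 44.1
clock: 8.3
position: [0.4368, -0.3271, 0.154]
tool_rot: [3.141, 0.001, -0.005]
force: [0.1, 0.9, -1.8]
grip_width: 0.0546
finger_force: 44.1
[ 0.43682317 -0.32711983  0.15400622] 44.08790588378906
```

View pics/e.png

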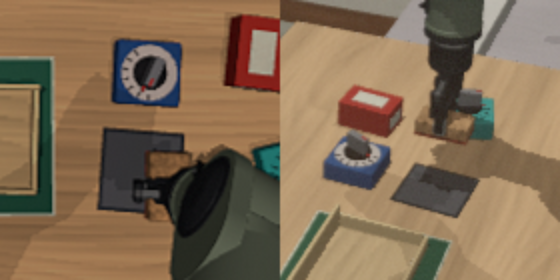

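The block is held level above the pad (parallax shifts it right in the picture). Lower and release.

```bash

python3 -m crank '{"linear":[[0,0,-0.15],[0,0,-0.3],[0,0,-0.42],[0,0,-0.48],[0,0,-0.503]],"delta_rot":[[0,0,0],[0,0,0],[0,0,0],[0,0,0],[0,0,0]],"fingers":[-1,-1,-1,-1,-1]}'
python3 -m crank '{"linear":[[0,0,0],[0,0,0],[0,0,0],[0,0,0],[0,0,0]],"delta_rot":[[0,0,0],[0,0,0],[0,0,0],[0,0,0],[0,0,0]],"fingers":[-1,0.6,1,1,1]}'
python3 -m crank '{"linear":[[0,0,0.1],[0,0,0.25],[0,0,0.4],[0,0,0.6],[0,0,0.7]],"delta_rot":[[0,0,0],[0,0,0],[0,0,0],[0,0,0],[0,0,0]],"fingers":[1,1,1,1,1]}'
python3 -m crank '{"linear":[[0.15,1,0],[0.15,1,0],[0.15,1,0],[0.15,1,0],[0.15,1,0]],"delta_rot":[[0,0,0],[0,0,0],[0,0,0],[0,0,0],[0,0,0]],"fingers":[1,1,1,1,1]}'
python3 - <<'E'
from h import *; from m import report
f=snap('top');report(f)
print('cork',*blobs(f,(6,100,110),(14,255,255),.031,150),sep='\n ')
E
```

```text
clock: 8.9
position: [0.4382, -0.3223, 0.0277]
tool_rot: [-3.14, 0.001, 0.001]
force: [-0.3, 0.2, -0.6]
grip_width: 0.055
finger_force: 44.1
clock: 9.4
position: [0.4385, -0.3238, 0.0294]
tool_rot: [3.141, -0.001, -0.001]
force: [-0.2, 0.3, -0.1]
grip_width: 0.0854
finger_force: 0.0
clock: 9.9
position: [0.4389, -0.3242, 0.2078]
tool_rot: [3.14, -0.003, -0.001]
force: [0.4, -0.5, 0.3]
grip_width: 0.0856
finger_force: 0.0
clock: 10.4
position: [0.4752, -0.0745, 0.2042]
tool_rot: [3.141, -0.001, -0.001]
force: [1.6, -0.7, 0.1]
grip_width: 0.0855
finger_force: 0.0
pulls
 {'px': [556, 365], 'xy': [0.182, -0.899], 'size': [0.061, 0.019], 'yaw': -0.7}
 {'px': [130, 263], 'xy': [0.462, 0.425], 'size': [0.11, 0.034], 'yaw': 12.2}
 {'px': [179, 229], 'xy': [0.573, 0.28], 'size': [0.109, 0.033], 'yaw': -6.1}
 {'px': [157, 225], 'xy': [0.583, 0.348], 'size': [0.11, 0.031], 'yaw': 15.0}
 {'px': [416, 216], 'xy': [0.633, -0.461], 'size': [0.105, 0.016], 'yaw': -5.1}
mat
 {'px': [251, 250], 'xy': [0.488, 0.016], 'size': [0.386, 0.239], 'yaw': -88.5}
 {'px': [548, 256], 'xy': [0.516, -0.887], 'size': [0.368, 0.074], 'yaw': -0.7}
blue
 {'px': [186, 168], 'xy': [0.761, 0.262], 'size': [0.11, 0.075], 'yaw': 8.0}
cork
 {'px': [372, 277], 'xy': [0.438, -0.321], 'size': [0.088, 0.049], 'yaw': 1.5}
pad
cork
 {'px': [372, 277], 'xy': [0.438, -0.322], 'size': [0.089, 0.05], 'yaw': 1.5}
```

The block is on the pad at (0.438, -0.321). Now pull A, at (0.573, 0.280) with yaw -6°.

```bash

python3 -m crank '{"linear":[[0.196,0.709,0],[0.196,0.709,0],[0.196,0.709,0],[0.196,0.709,0],[0.196,0.709,0]],"delta_rot":[[0,0,-0.2],[0,0,-0.2],[0,0,-0.2],[0,0,-0.2],[0,0,-0.2]],"fingers":[0.4,0.4,0.4,0.4,0.4]}'
python3 -m crank '{"linear":[[0.196,0.709,0],[0.196,0.709,0],[0.196,0.709,0],[0.196,0.709,-0.2],[0.196,0.709,-0.4]],"delta_rot":[[0,0,0],[0,0,0],[0,0,0],[0,0,0],[0,0,0]],"fingers":[0.4,0.4,0.4,0.4,0.4]}'
python3 -m crank '{"linear":[[0,0,0],[0,0,0]],"delta_rot":[[0,0,0],[0,0,0]],"fingers":[0.4,0.4]}'
```

```text
clock: 10.95
position: [0.5248, 0.106, 0.2039]
tool_rot: [-3.139, -0.0, -0.099]
force: [0.6, -1.1, 0.3]
grip_width: 0.0598
finger_force: 0.0
clock: 11.45
position: [0.574, 0.2816, 0.113]
tool_rot: [-3.137, -0.003, -0.102]
force: [1.1, 0.0, -1.6]
grip_width: 0.0598
finger_force: 0.0
clock: 11.65
position: [0.5732, 0.2761, 0.1134]
tool_rot: [3.14, 0.001, -0.106]
force: [-0.2, -0.0, 1.1]
grip_width: 0.0599
finger_force: 0.0
```

```bash

python3 -m crank '{"linear":[[0,0.016,-0.15],[0,0.016,-0.28],[0,0.016,-0.34],[0,0.016,-0.368],[0,0.016,-0.368]],"delta_rot":[[0,0,0],[0,0,0],[0,0,0],[0,0,0],[0,0,0]],"fingers":[0.4,0.4,0.4,0.4,0.4]}'
python3 -m crank '{"linear":[[0,0,0],[0,0,0],[0,0,0],[0,0,0],[0,0,0]],"delta_rot":[[0,0,0],[0,0,0],[0,0,0],[0,0,0],[0,0,0]],"fingers":[-1,-1,-1,-1,-1]}' 40
python3 -m crank '{"linear":[[0,0,0.1],[0,0,0.25],[0,0,0.4],[0,0,0.4]],"delta_rot":[[0,0,0],[0,0,0],[0,0,0],[0,0,0]],"fingers":[-1,-1,-1,-1]}'
```

```text
clock: 12.15
position: [0.5739, 0.281, 0.0219]
tool_rot: [-3.141, -0.001, -0.106]
force: [-0.7, -0.0, -0.0]
grip_width: 0.0601
finger_force: 0.0
clock: 12.65
position: [0.5738, 0.2815, 0.0223]
tool_rot: [-3.141, -0.002, -0.105]
force: [-2.7, -1.9, 12.0]
grip_width: 0.0285
finger_force: 39.5
clock: 13.05
position: [0.5754, 0.2824, 0.1264]
tool_rot: [-3.137, -0.007, -0.106]
force: [1.3, -1.1, -0.8]
grip_width: 0.0291
finger_force: 40.4
```

```bash

python3 -m crank '{"linear":[[-0.174,-0.735,0],[-0.174,-0.735,0],[-0.174,-0.735,0],[-0.174,-0.735,0],[-0.174,-0.735,0]],"delta_rot":[[0,0,0.2],[0,0,0.2],[0,0,0.2],[0,0,0.2],[0,0,0.2]],"fingers":[-1,-1,-1,-1,-1]}'
python3 -m crank '{"linear":[[-0.174,-0.735,0],[-0.174,-0.735,0],[-0.174,-0.735,0],[-0.174,-0.735,0],[-0.174,-0.735,0]],"delta_rot":[[0,0,0],[0,0,0],[0,0,0],[0,0,0],[0,0,0]],"fingers":[-1,-1,-1,-1,-1]}'
python3 -m crank '{"linear":[[0,0,0],[0,0,-0.1]],"delta_rot":[[0,0,0],[0,0,0]],"fingers":[-1,-1]}'
```

```text
clock: 13.55
position: [0.5287, 0.0916, 0.121]
tool_rot: [3.139, 0.001, -0.007]
force: [-0.1, 0.7, -0.4]
grip_width: 0.0287
finger_force: 40.4
clock: 14.05
position: [0.4848, -0.0914, 0.1209]
tool_rot: [3.14, 0.0, -0.007]
force: [-0.5, 1.6, -0.1]
grip_width: 0.0291
finger_force: 40.4
clock: 14.25
position: [0.4882, -0.0853, 0.0976]
tool_rot: [-3.142, -0.005, 0.0]
force: [0.8, 0.2, -1.9]
grip_width: 0.0291
finger_force: 40.4
```

```bash

python3 -m crank '{"linear":[[0,0,-0.12],[0,0,-0.22],[0,0,-0.26],[0,0,-0.273],[0,0,-0.273]],"delta_rot":[[0,0,0],[0,0,0],[0,0,0],[0,0,0],[0,0,0]],"fingers":[-1,-1,-1,-1,-1]}'
python3 -m crank '{"linear":[[0,0,0],[0,0,0],[0,0,0],[0,0,0.2],[0,0,0.4]],"delta_rot":[[0,0,0],[0,0,0],[0,0,0],[0,0,0],[0,0,0]],"fingers":[0.3,0.4,0.4,0.4,0.4]}'
python3 -m crank '{"linear":[[0.19,0.866,0],[0.19,0.866,0],[0.19,0.866,0],[0.19,0.866,0],[0.19,0.866,0]],"delta_rot":[[0,0,0.5],[0,0,0.5],[0,0,0.5],[0,0,0.5],[0,0,0.5]],"fingers":[0.4,0.4,0.4,0.4,0.4]}'
python3 -m crank '{"linear":[[0.19,0.866,0],[0.19,0.866,0],[0.19,0.866,0],[0.19,0.866,0],[0.19,0.866,-0.1]],"delta_rot":[[0,0,0],[0,0,0],[0,0,0],[0,0,0],[0,0,0]],"fingers":[0.4,0.4,0.4,0.4,0.4]}'
python3 -m crank '{"linear":[[0,0,0],[0,0,0]],"delta_rot":[[0,0,0],[0,0,0]],"fingers":[0.4,0.4]}'
python3 - <<'E'
from h import *; from m import report
f=snap('top');report(f);f2=snap('side')
cv2.imwrite('pics/f.png',np.hstack([f['image'][140:340,80:440,::-1],f2['image'][150:350,180:460,::-1]]))
E
```

```text
clock: 14.75
position: [0.4864, -0.085, 0.0281]
tool_rot: [-3.141, -0.0, 0.001]
force: [0.3, -0.5, -0.3]
grip_width: 0.0288
finger_force: 41.3
clock: 15.25
position: [0.4851, -0.0859, 0.1277]
tool_rot: [-3.141, 0.004, -0.0]
force: [0.4, -0.3, 0.4]
grip_width: 0.0598
finger_force: 0.0
clock: 15.75
position: [0.5338, 0.1355, 0.1278]
tool_rot: [-3.14, -0.001, 0.265]
force: [-0.3, 0.0, -0.3]
grip_width: 0.0596
finger_force: 0.0
clock: 16.25
position: [0.5818, 0.3532, 0.105]
tool_rot: [-3.138, -0.005, 0.265]
force: [-0.3, -0.0, -1.1]
grip_width: 0.0595
finger_force: 0.0
clock: 16.45
position: [0.5806, 0.3465, 0.1018]
tool_rot: [3.141, 0.001, 0.262]
force: [0.4, -0.6, -0.3]
grip_width: 0.0597
finger_force: 0.0
pulls
 {'px': [556, 365], 'xy': [0.182, -0.899], 'size': [0.067, 0.019], 'yaw': -0.7}
 {'px': [296, 260], 'xy': [0.485, -0.086], 'size': [0.106, 0.028], 'yaw': 1.3}
 {'px': [160, 235], 'xy': [0.553, 0.338], 'size': [0.047, 0.028], 'yaw': 2.5}
 {'px': [416, 215], 'xy': [0.635, -0.461], 'size': [0.11, 0.016], 'yaw': -5.6}
mat
 {'px': [263, 258], 'xy': [0.488, 0.015], 'size': [0.389, 0.239], 'yaw': -88.5}
 {'px': [548, 256], 'xy': [0.516, -0.887], 'size': [0.368, 0.074], 'yaw': -0.7}
blue
 {'px': [186, 168], 'xy': [0.761, 0.262], 'size': [0.11, 0.076], 'yaw': 7.9}
cork
 {'px': [372, 278], 'xy': [0.438, -0.321], 'size': [0.089, 0.049], 'yaw': 0.8}
pad
```

View pics/f.png

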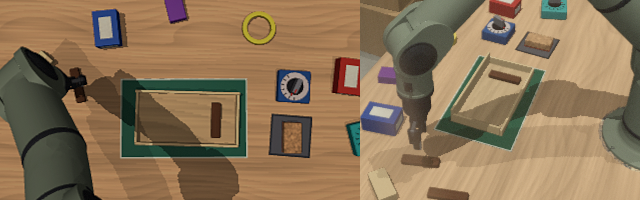

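Pull A lies flat in the tray at (0.485, -0.086), and the block is on the pad. Now pull B.

```bash

python3 -m crank '{"linear":[[0.006,0.004,-0.12],[0.006,0.004,-0.24],[0.006,0.004,-0.3],[0.006,0.004,-0.322],[0.006,0.004,-0.322]],"delta_rot":[[0,0,0],[0,0,0],[0,0,0],[0,0,0],[0,0,0]],"fingers":[0.4,0.4,0.4,0.4,0.4]}'
python3 -m crank '{"linear":[[0,0,0],[0,0,0],[0,0,0],[0,0,0],[0,0,0]],"delta_rot":[[0,0,0],[0,0,0],[0,0,0],[0,0,0],[0,0,0]],"fingers":[-1,-1,-1,-1,-1]}' 40
python3 -m crank '{"linear":[[0,0,0.1],[0,0,0.25],[0,0,0.4],[0,0,0.4]],"delta_rot":[[0,0,0],[0,0,0],[0,0,0],[0,0,0]],"fingers":[-1,-1,-1,-1]}'
python3 -m crank '{"linear":[[-0.19,-0.7,0],[-0.19,-0.7,0],[-0.19,-0.7,0],[-0.19,-0.7,0],[-0.19,-0.7,0]],"delta_rot":[[0,0,-0.5],[0,0,-0.5],[0,0,-0.5],[0,0,-0.5],[0,0,-0.5]],"fingers":[-1,-1,-1,-1,-1]}'
python3 -m crank '{"linear":[[-0.19,-0.7,0],[-0.19,-0.7,0],[-0.19,-0.7,0],[-0.19,-0.7,0],[-0.19,-0.7,-0.1]],"delta_rot":[[0,0,0],[0,0,0],[0,0,0],[0,0,0],[0,0,0]],"fingers":[-1,-1,-1,-1,-1]}'
python3 -m crank '{"linear":[[0,0,0],[0,0,0]],"delta_rot":[[0,0,0],[0,0,0]],"fingers":[-1,-1]}'
```

```text
clock: 17.05
position: [0.5829, 0.3474, 0.0223]
tool_rot: [3.142, -0.0, 0.261]
force: [0.0, -0.4, -0.2]
grip_width: 0.0593
finger_force: 0.0
clock: 17.55
position: [0.5832, 0.3481, 0.0234]
tool_rot: [-3.141, -0.002, 0.261]
force: [-2.6, -0.4, 8.6]
grip_width: 0.029
finger_force: 39.7
clock: 17.95
position: [0.5848, 0.3492, 0.128]
tool_rot: [-3.139, -0.008, 0.261]
force: [0.8, 0.4, -1.0]
grip_width: 0.0289
finger_force: 40.0
clock: 18.45
position: [0.5347, 0.1678, 0.1225]
tool_rot: [3.139, -0.0, -0.006]
force: [0.1, 0.4, 0.2]
grip_width: 0.0289
finger_force: 40.0
clock: 18.95
position: [0.4884, -0.0066, 0.0991]
tool_rot: [3.14, -0.004, -0.006]
force: [0.4, 1.0, -1.3]
grip_width: 0.0289
finger_force: 40.1
clock: 19.15
position: [0.4878, -0.0014, 0.0972]
tool_rot: [-3.141, 0.0, 0.0]
force: [-0.3, 1.2, 0.0]
grip_width: 0.0288
finger_force: 40.0
```

```bash

python3 -m crank '{"linear":[[0,0,-0.12],[0,0,-0.22],[0,0,-0.26],[0,0,-0.27],[0,0,-0.27]],"delta_rot":[[0,0,0],[0,0,0],[0,0,0],[0,0,0],[0,0,0]],"fingers":[-1,-1,-1,-1,-1]}'
python3 -m crank '{"linear":[[0,0,0],[0,0,0],[0,0,0],[0,0,0.2],[0,0,0.4]],"delta_rot":[[0,0,0],[0,0,0],[0,0,0],[0,0,0],[0,0,0]],"fingers":[0.3,0.4,0.4,0.4,0.4]}'
python3 -m crank '{"linear":[[-0.051,0.852,0],[-0.051,0.852,0],[-0.051,0.852,0],[-0.051,0.852,0],[-0.051,0.852,0]],"delta_rot":[[0,0,0.41],[0,0,0.41],[0,0,0.41],[0,0,0.41],[0,0,0.41]],"fingers":[0.4,0.4,0.4,0.4,0.4]}'
python3 -m crank '{"linear":[[-0.051,0.852,0],[-0.051,0.852,0],[-0.051,0.852,0],[-0.051,0.852,0],[-0.051,0.852,-0.1]],"delta_rot":[[0,0,0],[0,0,0],[0,0,0],[0,0,0],[0,0,0]],"fingers":[0.4,0.4,0.4,0.4,0.4]}'
python3 -m crank '{"linear":[[0,0,0],[0,0,0]],"delta_rot":[[0,0,0],[0,0,0]],"fingers":[0.4,0.4]}'
python3 - <<'E'
from h import *; from m import report
f=snap('top');f2=snap('side');report(f)
print('side',*blobs(f2,(0,80,20),(14,255,95),.016,80),sep='\n ')
E
```

```text
clock: 19.65
position: [0.488, -0.0016, 0.0302]
tool_rot: [-3.141, -0.0, 0.0]
force: [-0.9, -1.1, -0.8]
grip_width: 0.0286
finger_force: 40.0
clock: 20.15
position: [0.4866, -0.0022, 0.1298]
tool_rot: [-3.142, 0.003, -0.0]
force: [1.2, 0.1, 1.2]
grip_width: 0.0602
finger_force: 0.0
clock: 20.65
position: [0.4739, 0.2164, 0.1299]
tool_rot: [-3.139, -0.001, 0.22]
force: [-0.1, -1.1, 0.5]
grip_width: 0.0597
finger_force: 0.0
clock: 21.15
position: [0.4613, 0.4306, 0.1069]
tool_rot: [-3.136, -0.004, 0.219]
force: [0.1, -0.8, -0.6]
grip_width: 0.0596
finger_force: 0.0
clock: 21.35
position: [0.4621, 0.4229, 0.1042]
tool_rot: [3.14, 0.001, 0.214]
force: [-0.0, 0.0, 0.3]
grip_width: 0.0599
finger_force: 0.0
pulls
 {'px': [556, 365], 'xy': [0.181, -0.899], 'size': [0.064, 0.019], 'yaw': -0.7}
 {'px': [132, 274], 'xy': [0.427, 0.42], 'size': [0.039, 0.028], 'yaw': 12.8}
 {'px': [129, 253], 'xy': [0.495, 0.433], 'size': [0.041, 0.031], 'yaw': 2.7}
 {'px': [295, 260], 'xy': [0.485, -0.086], 'size': [0.106, 0.028], 'yaw': 1.3}
 {'px': [269, 258], 'xy': [0.489, -0.001], 'size': [0.106, 0.028], 'yaw': 1.6}
 {'px': [416, 215], 'xy': [0.636, -0.461], 'size': [0.109, 0.017], 'yaw': -5.3}
mat
 {'px': [264, 258], 'xy': [0.488, 0.015], 'size': [0.389, 0.239], 'yaw': -88.5}
 {'px': [548, 256], 'xy': [0.516, -0.887], 'size': [0.368, 0.074], 'yaw': -0.7}
blue
 {'px': [186, 168], 'xy': [0.761, 0.262], 'size': [0.11, 0.075], 'yaw': 8.0}
cork
 {'px': [372, 277], 'xy': [0.438, -0.321], 'size': [0.089, 0.049], 'yaw': 0.8}
pad
side
 {'px': [54, 273], 'xy': [1.184, 0.414], 'size': [0.53, 0.06], 'yaw': -89.8}
 {'px': [143, 192], 'xy': [1.177, -0.014], 'size': [0.134, 0.051], 'yaw': -72.0}
 {'px': [525, 72], 'xy': [-0.048, -1.939], 'size': [2.23, 0.166], 'yaw': 86.5}
 {'px': [476, 53], 'xy': [0.245, -1.967], 'size': [1.886, 0.179], 'yaw': -88.3}
```

```bash

python3 -m crank '{"linear":[[0,0.008,-0.12],[0,0.008,-0.24],[0,0.008,-0.3],[0,0.008,-0.328],[0,0.008,-0.328]],"delta_rot":[[0,0,0],[0,0,0],[0,0,0],[0,0,0],[0,0,0]],"fingers":[0.4,0.4,0.4,0.4,0.4]}'
python3 -m crank '{"linear":[[0,0,0],[0,0,0],[0,0,0],[0,0,0],[0,0,0]],"delta_rot":[[0,0,0],[0,0,0],[0,0,0],[0,0,0],[0,0,0]],"fingers":[-1,-1,-1,-1,-1]}' 40
python3 -m crank '{"linear":[[0,0,0.1],[0,0,0.25],[0,0,0.4],[0,0,0.4]],"delta_rot":[[0,0,0],[0,0,0],[0,0,0],[0,0,0]],"fingers":[-1,-1,-1,-1]}'
python3 -m crank '{"linear":[[0.05,-0.68,0],[0.05,-0.68,0],[0.05,-0.68,0],[0.05,-0.68,0],[0.05,-0.68,0]],"delta_rot":[[0,0,-0.41],[0,0,-0.41],[0,0,-0.41],[0,0,-0.41],[0,0,-0.41]],"fingers":[-1,-1,-1,-1,-1]}'
python3 -m crank '{"linear":[[0.05,-0.68,0],[0.05,-0.68,0],[0.05,-0.68,0],[0.05,-0.68,0],[0.05,-0.68,-0.1]],"delta_rot":[[0,0,0],[0,0,0],[0,0,0],[0,0,0],[0,0,0]],"fingers":[-1,-1,-1,-1,-1]}'
python3 -m crank '{"linear":[[0,0,0],[0,0,0]],"delta_rot":[[0,0,0],[0,0,0]],"fingers":[-1,-1]}'
```

```text
clock: 21.95
position: [0.4624, 0.4254, 0.0225]
tool_rot: [3.141, 0.0, 0.214]
force: [-1.0, -0.5, 1.1]
grip_width: 0.0598
finger_force: 0.0
clock: 22.45
position: [0.4626, 0.4262, 0.0238]
tool_rot: [-3.141, -0.001, 0.214]
force: [-1.5, -1.3, 9.0]
grip_width: 0.0288
finger_force: 39.6
clock: 22.85
position: [0.4639, 0.4276, 0.128]
tool_rot: [-3.137, -0.007, 0.214]
force: [0.4, 0.8, -0.8]
grip_width: 0.0287
finger_force: 40.2
clock: 23.35
position: [0.4754, 0.2521, 0.1228]
tool_rot: [3.14, -0.001, -0.005]
force: [-0.5, 1.9, 0.4]
grip_width: 0.0286
finger_force: 40.1
clock: 23.85
position: [0.4892, 0.0831, 0.0993]
tool_rot: [-3.142, -0.005, -0.005]
force: [0.7, 0.6, -1.2]
grip_width: 0.0291
finger_force: 40.2
clock: 24.05
position: [0.487, 0.0868, 0.0976]
tool_rot: [-3.141, 0.001, 0.001]
force: [0.6, -0.4, 0.3]
grip_width: 0.029
finger_force: 40.1
```

```bash

python3 -m crank '{"linear":[[0,0,-0.12],[0,0,-0.22],[0,0,-0.26],[0,0,-0.27],[0,0,-0.27]],"delta_rot":[[0,0,0],[0,0,0],[0,0,0],[0,0,0],[0,0,0]],"fingers":[-1,-1,-1,-1,-1]}'
python3 -m crank '{"linear":[[0,0,0],[0,0,0],[0,0,0],[0,0,0.2],[0,0,0.4]],"delta_rot":[[0,0,0],[0,0,0],[0,0,0],[0,0,0],[0,0,0]],"fingers":[0.3,0.4,0.4,0.4,0.4]}'
python3 -m crank '{"linear":[[0,0.5,0.2],[0,1,0.4],[0,1,0.4],[0,1,0.4],[0,1,0.4]],"delta_rot":[[0,0,0],[0,0,0],[0,0,0],[0,0,0],[0,0,0]],"fingers":[0.4,0.4,0.4,0.4,0.4]}'
python3 - <<'E'
from h import *; from m import report
f=snap('top');f2=snap('side');report(f)
for g in(f,f2): print('red',*blobs(g,(170,120,90),(180,255,255),.05,3),*blobs(g,(0,150,90),(4,255,255),.05,3),sep='\n ')
c=cv2.resize(f['image'][195:255,345:405,::-1],(400,400),interpolation=cv2.INTER_CUBIC)
u=proj(f2,(0.605,-.327,.06)).round().astype(int);print(u)
c2=cv2.resize(f2['image'][u[1]-30:u[1]+30,u[0]-30:u[0]+30,::-1],(400,400),interpolation=cv2.INTER_CUBIC)
cv2.imwrite('pics/g.png',np.hstack([c,c2]))
cv2.imwrite('pics/h.png',f['image'][:,:,::-1])
E
```

```text
clock: 24.55
position: [0.4874, 0.0864, 0.0306]
tool_rot: [-3.141, -0.0, 0.0]
force: [0.3, -0.4, 0.5]
grip_width: 0.0289
finger_force: 40.1
clock: 25.05
position: [0.4861, 0.0857, 0.1304]
tool_rot: [3.141, 0.003, -0.0]
force: [0.2, -1.0, 0.5]
grip_width: 0.0599
finger_force: 0.0
clock: 25.55
position: [0.4867, 0.3196, 0.2241]
tool_rot: [-3.141, -0.001, -0.001]
force: [0.6, -0.8, -0.2]
grip_width: 0.0596
finger_force: 0.0
pulls
 {'px': [556, 365], 'xy': [0.182, -0.899], 'size': [0.067, 0.019], 'yaw': -0.7}
 {'px': [295, 260], 'xy': [0.485, -0.086], 'size': [0.106, 0.028], 'yaw': 1.3}
 {'px': [269, 258], 'xy': [0.489, -0.001], 'size': [0.106, 0.028], 'yaw': 1.6}
 {'px': [240, 258], 'xy': [0.486, 0.086], 'size': [0.106, 0.028], 'yaw': 1.8}
 {'px': [416, 215], 'xy': [0.636, -0.462], 'size': [0.109, 0.016], 'yaw': -4.5}
mat
 {'px': [263, 258], 'xy': [0.488, 0.015], 'size': [0.389, 0.239], 'yaw': -88.5}
 {'px': [548, 256], 'xy': [0.516, -0.887], 'size': [0.368, 0.074], 'yaw': -0.7}
blue
 {'px': [186, 168], 'xy': [0.761, 0.262], 'size': [0.111, 0.075], 'yaw': 8.0}
cork
 {'px': [372, 277], 'xy': [0.438, -0.321], 'size': [0.089, 0.049], 'yaw': 0.8}
pad
red
 {'px': [430, 216], 'xy': [0.631, -0.494], 'size': [0.108, 0.074], 'yaw': -5.5}
red
 {'px': [327, 158], 'xy': [0.611, -0.454], 'size': [0.138, 0.08], 'yaw': -85.1}
[317 171]
```

View pics/g.png

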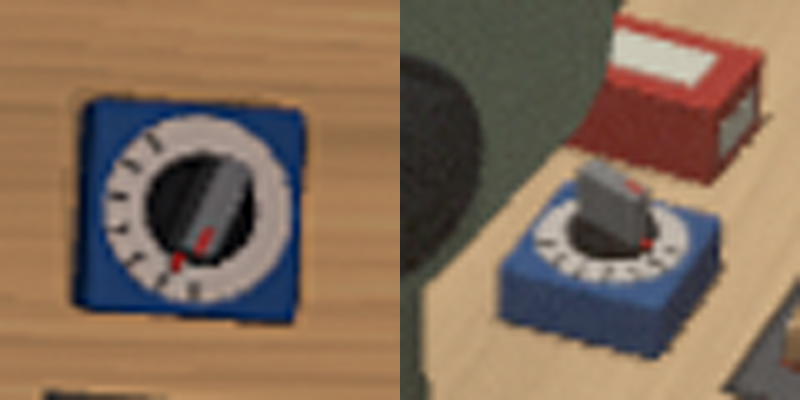

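View pics/h.png

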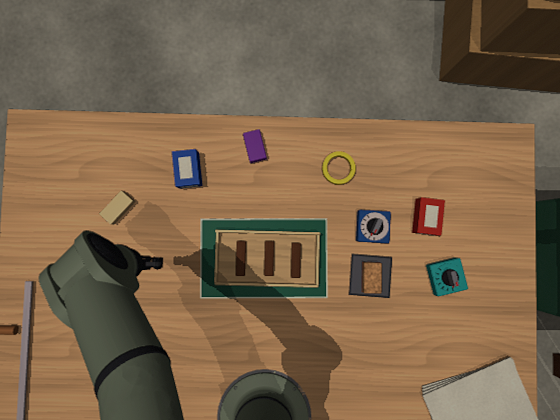

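The overview shows three pulls flat and side by side in the tray at (240,258), (269,258) and (295,260), with the cork block on the pad at (372,277). In the dial crop, the mark is at (177,262) and the disc centre at (198,208).

```bash
python3 - <<'E'
from h import *
f=snap('top');q=lambda u,v,z:ray(f,(345+(u+.5)/6.667-.5,195+(v+.5)/6.667-.5),z)[:2]
c=q(198,208,.042);m=q(177,262,.05);b=q(222,202,.082)
print('disc',c,'mark',m,'skirt',q(200,209,.05),'bartop',b)
d=c-m;print(np.hypot(*d),np.degrees(np.arctan2(d[1],d[0])))
# box top contour
hsv=cv2.cvtColor(f['image'],cv2.COLOR_RGB2HSV)
k=cv2.inRange(hsv,(100,120,30),(125,255,255))[195:255,345:405];ys,xs=np.nonzero(k)
P=np.array([ray(f,(x+345,y+195),.04)[:2] for x,y in zip(xs,ys)],np.float32);print(cv2.minAreaRect(P))
# bar edges in crop (long side ends at top)
print(np.degrees(np.arctan2(*( (q(238,165,.082)-q(205,240,.082))[::-1]))))
print(observe()['position'])
E
```

```text
disc [ 0.59700324 -0.32429786] mark [ 0.57180952 -0.31309423] skirt [ 0.5963474  -0.32332746] bartop [ 0.5988559  -0.32552795]
0.027572543162289007 -23.974678455655862
((0.5958101749420166, -0.3210584819316864), (0.10199983417987823, 0.0962955579161644), 88.15181732177734)
-22.945952947230577
[0.48640139 0.32122116 0.22391303]
```

```bash

python3 -m crank '{"linear":[[0.148,-0.861,0],[0.148,-0.861,0],[0.148,-0.861,0],[0.148,-0.861,0],[0.148,-0.861,0]],"delta_rot":[[0,0,-0.8],[0,0,-0.8],[0,0,-0.8],[0,0,-0.8],[0,0,-0.8]],"fingers":[0.2,0.2,0.2,0.2,0.2]}'
python3 -m crank '{"linear":[[0.148,-0.861,0],[0.148,-0.861,0],[0.148,-0.861,0],[0.148,-0.861,0],[0.148,-0.861,0]],"delta_rot":[[0,0,0],[0,0,0],[0,0,0],[0,0,0],[0,0,0]],"fingers":[0.2,0.2,0.2,0.2,0.2]}'
python3 -m crank '{"linear":[[0.148,-0.861,0],[0.148,-0.861,0],[0.148,-0.861,0],[0.148,-0.861,-0.1],[0.148,-0.861,-0.2]],"delta_rot":[[0,0,0],[0,0,0],[0,0,0],[0,0,0],[0,0,0]],"fingers":[0.2,0.2,0.2,0.2,0.2]}'
python3 -m crank '{"linear":[[0,0,0],[0,0,0],[0,0,0]],"delta_rot":[[0,0,0],[0,0,0],[0,0,0]],"fingers":[0.2,0.2,0.2]}'
python3 - <<'E'
from h import *
s=observe();print(s['qpos'])
f2=snap('side');u=proj(f2,(0.597,-.3245,.1)).round().astype(int)
cv2.imwrite('pics/i.png',cv2.resize(f2['image'][u[1]-50:u[1]+50,u[0]-60:u[0]+60,::-1],(600,500),interpolation=cv2.INTER_CUBIC))
E
```

```text
clock: 26.2
position: [0.5242, 0.0965, 0.2228]
tool_rot: [3.14, -0.001, -0.426]
force: [0.0, 0.8, 0.2]
grip_width: 0.0512
finger_force: 0.0
clock: 26.7
position: [0.5602, -0.1191, 0.2227]
tool_rot: [3.14, -0.0, -0.426]
force: [-0.4, 1.2, -0.1]
grip_width: 0.0515
finger_force: 0.0
clock: 27.2
position: [0.5974, -0.3343, 0.1739]
tool_rot: [3.139, -0.004, -0.425]
force: [-0.5, 0.4, -0.3]
grip_width: 0.0511
finger_force: 0.0
clock: 27.5
position: [0.5984, -0.3272, 0.1739]
tool_rot: [-3.141, -0.001, -0.419]
force: [0.8, 0.8, 0.3]
grip_width: 0.0511
finger_force: 0.0
[ 0.41988007  0.688715   -0.00987809  1.50168452  0.0071574   0.95020776
 -1.58152866]
```

View pics/i.png

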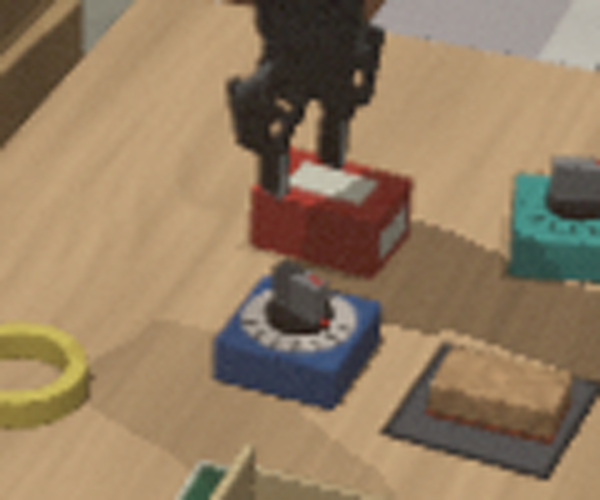

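The picture shows the dial clear below the gripper, with the cork block upright on the pad. Joint 7 would run out of range if I turned clockwise from here, so I'll first turn the tool by +180°, which gives the same grasp.

```bash

for i in 1 2 3 4 5; do python3 -m crank '{"linear":[[0,0,0],[0,0,0],[0,0,0],[0,0,0]],"delta_rot":[[0,0,1],[0,0,1],[0,0,1],[0,0,1]],"fingers":[0.2,0.2,0.2,0.2]}' >/dev/null; done
python3 -m crank '{"linear":[[0,0,0],[0,0,0],[0,0,0],[0,0,0],[0,0,0]],"delta_rot":[[0,0,1],[0,0,1],[0,0,1],[0,0,1],[0,0,1]],"fingers":[0.2,0.2,0.2,0.2,0.2]}'
python3 -c "
from h import *
print(observe()['qpos'][6],observe()['position'],observe()['tool_rot'])"
```

```text
clock: 30.05
position: [0.5984, -0.3275, 0.1738]
tool_rot: [-3.141, 0.001, 2.724]
force: [-0.2, -0.1, -0.5]
grip_width: 0.0515
finger_force: 0.0
1.1352307952221041 [ 0.59841947 -0.3274818   0.17381062] [-3.14100370e+00  1.23494589e-03  2.72420149e+00]
```

```bash

python3 -m crank '{"linear":[[-0.004,0.013,-0.15],[-0.004,0.013,-0.28],[-0.004,0.013,-0.37],[-0.004,0.013,-0.405],[-0.004,0.013,-0.405]],"delta_rot":[[0,0,0],[0,0,0],[0,0,0],[0,0,0],[0,0,0]],"fingers":[0.2,0.2,0.2,0.2,0.2]}'
python3 -m crank '{"linear":[[0,0,0],[0,0,0],[0,0,0],[0,0,0],[0,0,0]],"delta_rot":[[0,0,0],[0,0,0],[0,0,0],[0,0,0],[0,0,0]],"fingers":[-1,-1,-1,-1,-1]}' 40
python3 -c "
from h import *
s=observe();print(s['qpos'],s['moment'])"
```

```text
clock: 30.55
position: [0.5971, -0.3242, 0.0714]
tool_rot: [-3.141, -0.001, 2.721]
force: [-0.7, 1.6, 0.2]
grip_width: 0.0513
finger_force: 0.0
clock: 31.05
position: [0.5978, -0.3247, 0.073]
tool_rot: [3.141, 0.002, 2.722]
force: [-1.0, 1.3, 7.3]
grip_width: 0.0151
finger_force: 42.0
[ 0.83154267  0.90914245 -0.70612079  1.53327671  0.67839756  0.95420025
  1.0648428 ] [ 0.30694374  0.21488357 -0.08151782]
```

```bash

for i in 1 2 3; do python3 -m crank '{"linear":[[0,0,0],[0,0,0],[0,0,0],[0,0,0],[0,0,0]],"delta_rot":[[0,0,-0.2],[0,0,-0.4],[0,0,-0.6],[0,0,-0.8],[0,0,-0.8]],"fingers":[-1,-1,-1,-1,-1]}'; done
python3 -c "
from h import *
s=observe();print(s['qpos'],s['moment'])"
```

```text
clock: 31.55
position: [0.5976, -0.3249, 0.073]
tool_rot: [3.142, 0.002, 2.299]
force: [-2.1, 0.3, 6.4]
grip_width: 0.0155
finger_force: 42.0
clock: 32.05
position: [0.5973, -0.3251, 0.073]
tool_rot: [3.141, 0.001, 1.88]
force: [-3.6, -0.0, 9.3]
grip_width: 0.0156
finger_force: 42.3
clock: 32.55
position: [0.597, -0.3251, 0.073]
tool_rot: [3.141, 0.001, 1.461]
force: [-6.7, -0.4, 11.1]
grip_width: 0.0152
finger_force: 42.6
[ 0.669447    0.84044103 -0.42044017  1.54385032  0.41930088  0.84738302
 -0.0171728 ] [-0.05918397  1.56314333 -0.09166894]
```

```bash

python3 -m crank '{"linear":[[0,0,0],[0,0,0],[0,0,0],[0,0,0],[0,0,0]],"delta_rot":[[0,0,0],[0,0,0],[0,0,0],[0,0,0],[0,0,0]],"fingers":[0.2,0.2,0.2,0.2,0.2]}'
python3 -m crank '{"linear":[[0,0,0.1],[0,0,0.3],[0,0,0.5],[0,0,0.7],[0,0,0.7]],"delta_rot":[[0,0,0],[0,0,0],[0,0,0],[0,0,0],[0,0,0]],"fingers":[0.2,0.2,0.2,0.2,0.2]}'
python3 -m crank '{"linear":[[-0.1,1,0],[-0.1,1,0],[-0.1,1,0],[-0.1,1,0],[-0.1,1,0]],"delta_rot":[[0,0,0],[0,0,0],[0,0,0],[0,0,0],[0,0,0]],"fingers":[0.2,0.2,0.2,0.2,0.2]}'
python3 -m crank '{"linear":[[-0.1,1,0],[-0.1,1,0],[-0.1,1,0],[-0.1,1,0],[-0.1,1,0]],"delta_rot":[[0,0,0],[0,0,0],[0,0,0],[0,0,0],[0,0,0]],"fingers":[0.2,0.2,0.2,0.2,0.2]}'
python3 -m crank '{"linear":[[-0.1,1,0],[-0.1,1,0],[-0.1,1,0],[-0.1,1,0],[-0.1,1,0]],"delta_rot":[[0,0,0],[0,0,0],[0,0,0],[0,0,0],[0,0,0]],"fingers":[0.2,0.2,0.2,0.2,0.2]}'
python3 - <<'E'
from h import *; from m import report
f=snap('top');report(f)
c=cv2.resize(f['image'][195:255,345:405,::-1],(400,400),interpolation=cv2.INTER_CUBIC)
c2=cv2.resize(f['image'][190:310,190:310,::-1],(400,400),interpolation=cv2.INTER_CUBIC)
cv2.imwrite('pics/j.png',np.hstack([c,c2]))
E
```

```text
clock: 33.05
position: [0.5971, -0.3246, 0.0715]
tool_rot: [3.142, -0.0, 1.465]
force: [-1.1, 0.0, -0.4]
grip_width: 0.0513
finger_force: 0.0
clock: 33.55
position: [0.5995, -0.3253, 0.2538]
tool_rot: [3.132, 0.003, 1.465]
force: [0.2, 0.0, -0.9]
grip_width: 0.0513
finger_force: 0.0
clock: 34.05
position: [0.5717, -0.0741, 0.2466]
tool_rot: [3.141, 0.0, 1.465]
force: [1.5, 0.5, 0.1]
grip_width: 0.0515
finger_force: 0.0
clock: 34.55
position: [0.5469, 0.1748, 0.2466]
tool_rot: [3.141, -0.0, 1.465]
force: [1.0, -1.0, 0.1]
grip_width: 0.0515
finger_force: 0.0
clock: 35.05
position: [0.522, 0.4236, 0.2464]
tool_rot: [3.141, 0.0, 1.465]
force: [0.2, 0.8, -0.0]
grip_width: 0.0515
finger_force: 0.0
pulls
 {'px': [556, 364], 'xy': [0.182, -0.899], 'size': [0.067, 0.019], 'yaw': -0.7}
 {'px': [295, 260], 'xy': [0.485, -0.086], 'size': [0.106, 0.028], 'yaw': 1.3}
 {'px': [269, 258], 'xy': [0.489, -0.001], 'size': [0.106, 0.028], 'yaw': 1.6}
 {'px': [240, 258], 'xy': [0.486, 0.086], 'size': [0.106, 0.028], 'yaw': 1.8}
 {'px': [416, 215], 'xy': [0.634, -0.461], 'size': [0.105, 0.017], 'yaw': -5.3}
mat
 {'px': [263, 258], 'xy': [0.488, 0.015], 'size': [0.389, 0.239], 'yaw': -88.5}
 {'px': [548, 256], 'xy': [0.516, -0.887], 'size': [0.368, 0.074], 'yaw': -0.7}
blue
 {'px': [186, 168], 'xy': [0.761, 0.262], 'size': [0.11, 0.075], 'yaw': 8.0}
cork
 {'px': [372, 278], 'xy': [0.438, -0.321], 'size': [0.089, 0.049], 'yaw': 0.8}
pad
```

View pics/j.png

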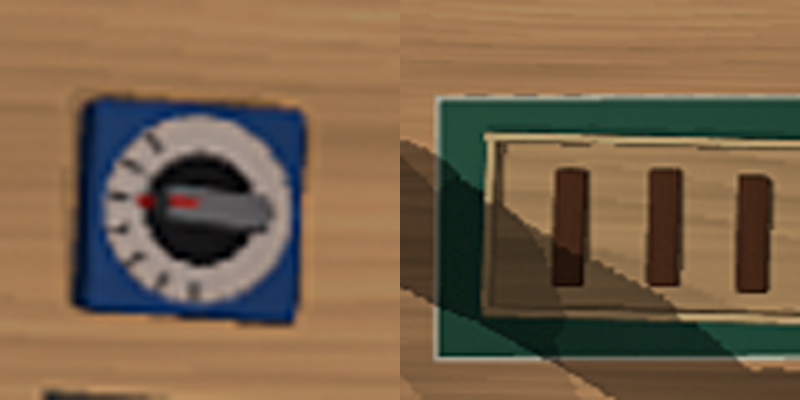

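The mark now stands at (145,200), the fifth tick, and it started on the second: three clicks. The pulls, tray and block are in place and the arm is clear.

```bash
python3 -c "
from workcell import bot
print(bot.job_done())"
```

```text
the job is handed in; nothing more can be done
None
```

I handed the job in: the tray is squarely on the mat, the cork block is upright on the pad, all three pulls lie flat side by side in the tray, and the dial is three clicks clockwise of its start; the hand-in returned no verdict.

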